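# Set up the dial gauge station on a watchmaker's bench

### The job

Set up the gauging station: lay the watch movement, face up as it is, centred on the ring mark of the flat carrier, and only then slide the carrier straight in under the dial gauge's bridge from the robot's side, until the ring mark with the movement is right under the probe. Also stand the black eye loupe upright in the middle of the wax tin's lid, and stand the rubber blower upright on the bench pad half-way between the gauge and the parts dish, in line with them. Let go of everything and leave it at rest.

Things in the scene. Friction and masses are not known exactly. Their poses are not given: they have to be found in the camera images.
- movement_mid (a point): Watch movement: a flat brass-coloured disc 41 mm across and 9 mm thick with a silvery half plate on its upper face, loose, flat on the bench pad, one face up (z axis up); the grippable rim is its lower 6 mm. The point is its centre, 4.5 mm above its underside. A plain open brass-coloured ring lying about is not it.
- nest (a point): Centre of the dark flush ring mark (47 mm across) on the carrier's upper face, 6 mm above its underside. The carrier: loose flat aluminium slide 100 mm long (x), 50 mm wide (y), 6 mm thick, 0.12 kg; x points along it away from its grip, z up; its far end is 28 mm beyond this point. The movement lies on the mark by friction only. Loaded height 15 mm.
- carrier_grip (a point): Upright black grip block of the carrier, 12 mm along x, 26 mm along y, its top 44 mm above the bench pad; the point is its middle, 25 mm above the bench pad. It stands 60 mm from the ring mark, in the carrier's -x direction, at the end nearest the robot. Same axes as the carrier.
- probe (a point): Tip of the dial gauge's probe, pointing down, 20.5 mm above the bench pad (a flat fixed dark green pad, top at z = 0.006, on which everything here lies). Its fixed aluminium bridge: 102 mm wide (y), 22 mm deep (x), 24 mm free below, 78 mm free between the posts; on it, right over the probe, lies a white dial 36 mm across, top at 47 mm. The lane under it runs along x (+x away from the robot), open at both ends.
- dish: Parts dish: round blue dish 101 mm across, 16 mm high, fixed, to one side of the gauge, left or right, about 0.19 m away. Origin at the centre of its underside.
- tin_top (a point): Centre of the upper face of the wax tin, a round yellow-brown tin 56 mm across and 29 mm high, fixed, on the other side of the gauge.
- loupe_mid (a point): Eye loupe: black waisted tube, 36 mm across, 27 mm high, loose, standing on its wide end, open end up (z axis up). The point is its centre, 13.5 mm above its underside.
- blower_mid (a point): Rubber dust blower: cream bulb 35 mm across at its widest, narrowing to the top, 51 mm high, loose, standing upright (z axis up). The point is its centre, 25.5 mm above its underside.
Mind the look-alikes: they are no part of the job. There is more than one size of the part that bears movement_mid; the job needs the larger.

How it is judged:
On the way, in this order (a step that is already met when the one before it is completed fails the run):
1. the movement lies released on the carrier's ring mark, with the carrier still outside the bridge (horizontal distance between movement_mid and nest below 0.01 m and z of movement_mid in the frame of nest below 0.008 m and contact force between the fingers and movement below 0.2 N and horizontal distance between nest and probe above 0.035 m), for 0.2 s.
2. the loaded carrier is under the probe (horizontal distance between nest and probe below 0.01 m and horizontal distance between movement_mid and nest below 0.01 m), for 0.2 s.
At the end, for the whole second after the job is handed in: Carrier flat, grip to the robot, mark within 10 mm of the probe axis, 0.15 rad of the lane; movement flat on it within 10 mm of the mark; loupe upright on the tin within 12 mm; blower upright, within 112 mm of gauge and dish centres and 20 mm of the gauge's cross line; released, at rest (all of step 2 and x of carrier_grip in the frame of probe below -0.04 m and angle between the x axis of nest and the x axis of probe, either way round below 0.15 rad and angle between nest's own z axis and vertical below 0.06 rad and height (world z) of nest below 0.016 m and z of movement_mid in the frame of nest between 0.002 and 0.008 m and angle between movement_mid's own z axis and vertical below 0.1 rad and horizontal distance between loupe_mid and tin_top below 0.012 m and z of loupe_mid in the frame of tin_top between 0.009 and 0.018 m and angle between each of loupe_mid, blower_mid's own z axis and vertical below 0.15 rad and horizontal distance between blower_mid and dish below 0.112 m and horizontal distance between blower_mid and probe below 0.112 m and x of blower_mid in the frame of probe between -0.02 and 0.02 m and height (world z) of blower_mid below 0.038 m and linear speed of each of carrier, movement, loupe, blower below 0.01 m/s); the robot touches nothing.
It also fails if it takes over 96 s, if anything falls off the work surface, if the arm or the gripper's body presses on something with over 40 N, if the wrist force passes 120 N, or if a joint passes its speed limit or range.

### The arm

A 6-joint arm with a two-finger parallel gripper is mounted at the origin on a cart in front of the work surface, level with it; the furniture and walls round the work are solid. World frame = base frame: x ahead of the robot, y to its left, z up, the work surface at z = 0. Lengths are in m, angles in rad, forces in N, time in s.
With the tool pointing down it reaches from about 0.275 to 0.825 m from the base axis. Payload 4.9 kg.
Tool frame: the origin (TCP) lies midway between the tips of the shut fingers; the grasp point (between the pads) lies 19 mm behind it (bot.grip_depth is the distance from the TCP to the grasp point, in m); z points along the fingers, y is the line along which they close (so a half turn about z gives the same grasp; the last joint's range is limited). The gripper opens to 85 mm and grips with 20 to 120 N. Pads are 22 mm wide; open, the fingers measure 114 mm over their backs; the gripper's body (76 mm by 85 mm) begins 54 mm behind the grasp point. The pads swing forward as they close: fully open they stand 13 mm farther back than shut.
Start: joints at [-1.459, 0.326, -0.193, 1.052, 0, 1.437], TCP at [0.134, -0.533, 0.231] pointing down, gripper open.
Joint ranges: [-2.65, 2.65], [-0.97, 1.79], [-1.3, 1.35], [-1.93, 2.1], [-1.47, 1.37], [-3.14, 3.14]. Speed limits (rad/s): [2.57, 2.57, 3.14, 3.14, 3.14, 3.14].

### API

Orientations are given as a unit quaternion [w, x, y, z].
In Python, from cell import bot gives the robot as it stands. Calls block until the motion is done:
- bot.move_pose(position, orientation): joint-space move of the TCP to a pose.
- bot.move_linear(position, speed=0.15, rotation=None, until_force=None): straight line of the TCP; rotation=None keeps the orientation; speed is the mean speed in m/s. With until_force (N) it stops when the force on the tool has changed by that much, and returns True; else False.
- bot.goto_joints(angles): joint-space move.
- bot.set_gripper(opening, grasp_force=None): opening from 0.0 (shut) to 1.0 (fully open); grasp_force is the grip in N (None keeps the last); returns when the fingers have stopped.
- bot.wait(seconds).
- bot.solve_ik(position, orientation): joint angles nearest the present ones, or None.
- bot.camera(name): name is "scene" or "top"; returns the picture (480x640x3 uint8, red, green, blue); there is no depth.
- bot.calibration(name): a dict with "mtx" (3x3 intrinsics, pixels), "extrinsics" (4x4, takes a point from world to camera coordinates). Camera axes: x right, y down, z forward; pixel columns grow to the right and rows downward; lengths in m; the calibration is good to about 2 mm. A picture is of the moment at which its call begins. calibration takes no time and is no camera call.
A pose or a line that the arm cannot do raises bot.PlanningError and nothing moves.
- bot.close_job(): hands the job in; it is judged then, once.
Trained networks look in the newest picture that a camera, given by its name, has taken for a name from the list of things; names that differ only in an ending like _2 or _b are one class to them, and where a whole thing is asked for, a point or a joint stands for the part that bears it (a point fixed in the world has none). Each returns a list of dicts, best first, with "confidence" (0 to 1); they miss things now and then, are a little off and sometimes report something else, mostly with a low value. They report only what shows in the picture. A call takes as long as a camera call. They do not tell look-alikes from the thing itself.
- bot.search_frame(camera, thing): "bbox" ([left, top, width, height] in pixels, round what is visible of it).
Readings, each from a call of its own:
- bot.read_clock(): time.
- bot.read_joint_positions(): joint angles.
- bot.read_joint_vel(): joint speeds.
- bot.read_joint_efforts(): joint torques, N m.
- bot.read_position(): TCP position.
- bot.read_tool_rot(): TCP orientation.
- bot.read_ft_force(): force on the tool from outside, world axes, zero at the start.
- bot.read_moment(): the same for the moment, N m.
- bot.read_gripper_width(): opening from 0.0 (shut) to 1.0 (fully open).
- bot.read_finger_force(): force on a finger pad.
Only numpy, scipy, OpenCV 4.12 (cv2) and the standard library are available. Lean on these libraries where they do the work, as an engineer would, in place of code of your own. Each camera call takes 0.05 s, during which the arm holds its last target. There are 200 camera calls.

## Working session

There is one attempt and no reset: what is moved stays moved. The work goes in short steps, each a Python script; the robot and the scene stay as the last script left them, time stands still between calls to the robot, and variables do not carry over. Pictures are saved under pics/ and viewed, at most 14 in all, crops included, and the job is handed in when it is done.

```bash
ls; mkdir -p pics; python3 - <<'E'
from cell import bot
import cv2,numpy as np
for n in("scene","top"):
    im=bot.camera(n); cv2.imwrite(f"pics/{n}0.png",im[:,:,::-1]); c=bot.calibration(n)
    print(n,np.round(c["mtx"],1).tolist(),np.round(c["extrinsics"],3).tolist())
for n in("scene","top"):
    for t in["movement_mid","nest","carrier_grip","probe","dish","tin_top","loupe_mid","blower_mid"]:
        print(n,t,[([round(float(v)) for v in d["bbox"]],round(d["confidence"],2)) for d in bot.search_frame(n,t)])
print(bot.read_clock(),bot.read_tool_rot())
E
```

```text
pics
scene [[446.9, 0.0, 327.1], [0.0, 446.9, 240.6], [0.0, 0.0, 1.0]] [[-0.88, -0.474, -0.019, 0.472], [-0.301, 0.588, -0.75, 0.181], [0.367, -0.655, -0.661, 1.03], [0.0, 0.0, 0.0, 1.0]]
top [[476.5, 0.0, 322.7], [0.0, 476.5, 238.9], [0.0, 0.0, 1.0]] [[-0.026, -1.0, 0.006, 0.034], [-0.999, 0.026, -0.032, 0.485], [0.032, -0.007, -0.999, 1.333], [0.0, 0.0, 0.0, 1.0]]
scene movement_mid [([329, 300, 17, 13], 0.64), ([283, 388, 20, 17], 0.44)]
scene nest [([334, 233, 37, 24], 0.75)]
scene carrier_grip [([338, 234, 36, 27], 0.84)]
scene probe [([306, 221, 24, 29], 0.82)]
scene dish [([258, 265, 44, 30], 0.86)]
scene tin_top [([340, 193, 21, 16], 0.61), ([305, 326, 16, 20], 0.15)]
scene loupe_mid [([304, 326, 14, 22], 0.76)]
scene blower_mid [([411, 167, 8, 21], 0.53)]
top movement_mid [([178, 269, 12, 14], 0.65), ([396, 198, 20, 19], 0.65), ([261, 260, 17, 13], 0.58), ([467, 249, 12, 16], 0.45)]
top nest [([331, 226, 22, 38], 0.73)]
top carrier_grip [([331, 223, 22, 41], 0.93)]
top probe [([319, 201, 37, 13], 0.78)]
top dish [([249, 188, 40, 38], 0.63)]
top tin_top [([397, 196, 19, 20], 0.52)]
top loupe_mid [([220, 260, 17, 10], 0.7)]
top blower_mid [([466, 250, 13, 15], 0.53)]
0.9 [3.14040280e-05 9.92460295e-01 1.22566562e-01 1.66435522e-05]
```

```bash
python3 - <<'E'
import cv2
a=cv2.imread("pics/top0.png")[160:310,140:500]
cv2.imwrite("pics/topc.png",cv2.resize(a,None,fx=2.2,fy=2.2,interpolation=cv2.INTER_CUBIC))
a=cv2.imread("pics/scene0.png")[140:420,200:480]
cv2.imwrite("pics/scenec.png",cv2.resize(a,None,fx=2.1,fy=2.1,interpolation=cv2.INTER_CUBIC))
E
```

```text
(no output)
```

View pics/topc.png

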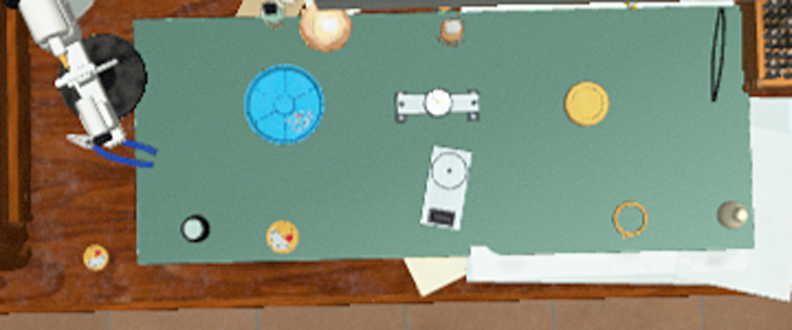

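View pics/scenec.png

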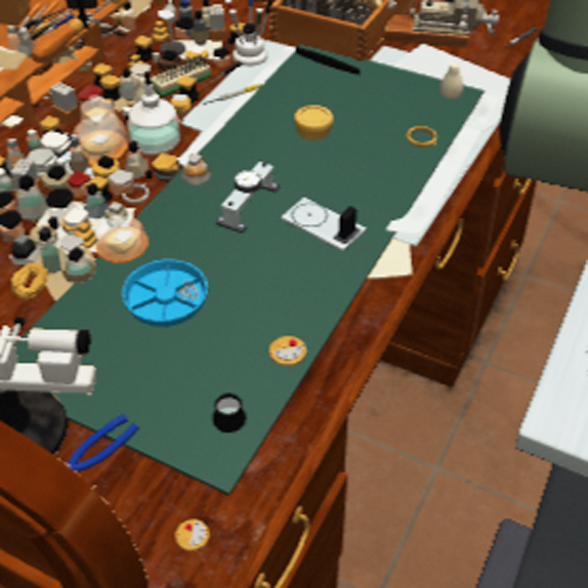

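View pics/scene0.png

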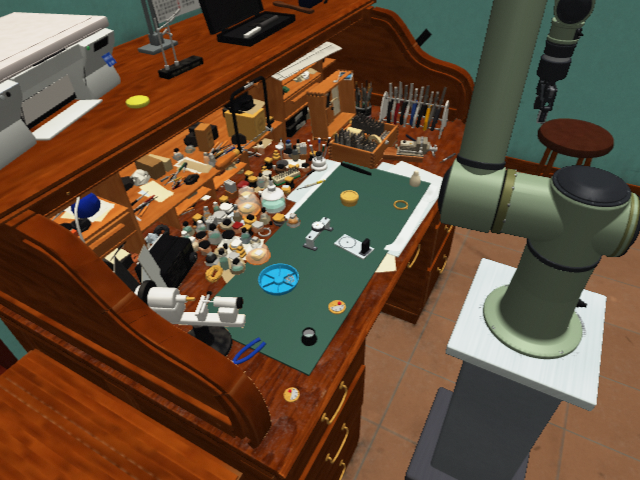

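The top view, in full-image pixels, shows these objects:
- **Movement candidates:** a disc with a half plate on the pad (268,267), a smaller one on the wood at the left (184,277), and an open brass ring (427,259). By the description I choose (268,267).
- **Targets:** loupe (229,264), blower (473,257), tin (407,207), dish (269,207) and dial (339,207).
- **Carrier:** ring mark at (344,237) and grip at (340,258), skewed by about 10°.

Next I'll measure these precisely and check the choice in a close crop.

```bash
cat > h.py <<'E'
from cell import bot
import cv2,numpy as np
def w(n,u,v,z):
    c=bot.calibration(n);E=np.array(c["extrinsics"]);R,t=E[:3,:3],E[:3,3]
    d=R.T@np.linalg.inv(c["mtx"])@[u,v,1];o=-R.T@t
    return (o+d*(z-o[2])/d[2])
def px(n,p):
    c=bot.calibration(n);q=np.array(c["mtx"])@(np.array(c["extrinsics"])@[*p,1])[:3];return q[:2]/q[2]
def q(yaw):   # tool down; closing line at angle yaw from world y
    a=yaw/2; return [0,np.cos(a),np.sin(a),0]
def seg(im,box,f):  # largest blob in box where f(hsv) true -> contour in px (4x upsampled)
    x,y,ww,hh=box;c=cv2.resize(im[y:y+hh,x:x+ww],None,fx=4,fy=4,interpolation=cv2.INTER_LINEAR)
    m=f(cv2.cvtColor(c,cv2.COLOR_RGB2HSV).astype(int)).astype(np.uint8)
    cs,_=cv2.findContours(m,cv2.RETR_EXTERNAL,cv2.CHAIN_APPROX_NONE)
    k=max(cs,key=cv2.contourArea).reshape(-1,2).astype(np.float32)
    return (k+.5)/4-.5+[x,y]
def hull_rect(k): return cv2.minAreaRect(cv2.convexHull(k.astype(np.float32)))
E
python3 - <<'E'
from h import *
im=cv2.imread("pics/top0.png")[:,:,::-1].copy()
ng=lambda h:~((h[...,0]>60)&(h[...,0]<88)&(h[...,1]>50)) # not green pad
S={"move":((255,254,28,26),ng,.012),"small":((172,264,24,26),lambda h:(h[...,2]>190),.01),
"dish":((245,184,48,46),lambda h:(h[...,0]>92)&(h[...,0]<115)&(h[...,1]>120),.022),
"tin":((392,192,30,30),ng,.035),"loupe":((218,252,24,24),ng,.02),"blower":((464,247,16,20),ng,.03),
"carrier":((326,222,34,46),ng,.012),"grip":((326,250,24,14),lambda h:h[...,2]<80,.05),
"dial":((331,198,15,17),lambda h:(h[...,2]>200),.053),"bridge":((315,198,48,18),ng,.035)}
for n,(b,f,z) in S.items():
    k=seg(im,b,f);g=np.array([w("top",u,v,z)[:2] for u,v in k])*1000
    (c,s,a)=hull_rect(g);print(n,np.round(c,1),np.round(s,1),round(a,1),"px",np.round(k.mean(0),1))
# small cross-check from the scene camera
sc=cv2.imread("pics/scene0.png")[:,:,::-1].copy()
for n,b,z in(("move",(326,296,24,20),.012),):
    k=seg(sc,b,ng);g=np.array([w("scene",u,v,z)[:2] for u,v in k])*1000;print("scene",n,np.round(hull_rect(g)[0],1),np.round(hull_rect(g)[1],1))
o=[cv2.resize(im[y:y+30,x:x+40],(400,300),interpolation=cv2.INTER_CUBIC) for x,y in((250,252),(164,262),(325,225),(455,243))]
cv2.imwrite("pics/close.png",np.vstack([np.hstack(o[:2]),np.hstack(o[2:])])[:,:,::-1])
E
```

```text
move [410.  175.3] [44.1 44.7] 88.5 px [268.  267.2]
small [390. 414.] [29.3 30. ] 88.5 px [183.  276.8]
dish [578.5 169.4] [102.1 101.3] 1.2 px [268.7 207. ]
tin [ 567.7 -212.4] [58.9 60. ] 27.9 px [406.3 206.8]
loupe [423.1 285. ] [33.3 29.8] 88.5 px [228.5 263.7]
blower [ 423.5 -391.5] [39.5 38. ] 87.9 px [472.6 257.2]
carrier [467.1 -33.9] [ 53.3 104. ] 78.9 px [342.4 245.2]
grip [430.3 -25.4] [27.2 13.8] 80.3 px [340.5 258.4]
dial [572.5 -26.5] [32.7 30.1] 88.5 px [339.5 205.9]
bridge [571.1 -24.7] [105.8  42.6] 89.8 px [338.2 207.2]
scene move [411.9 182.1] [44.2 46.6]
```

View pics/close.png

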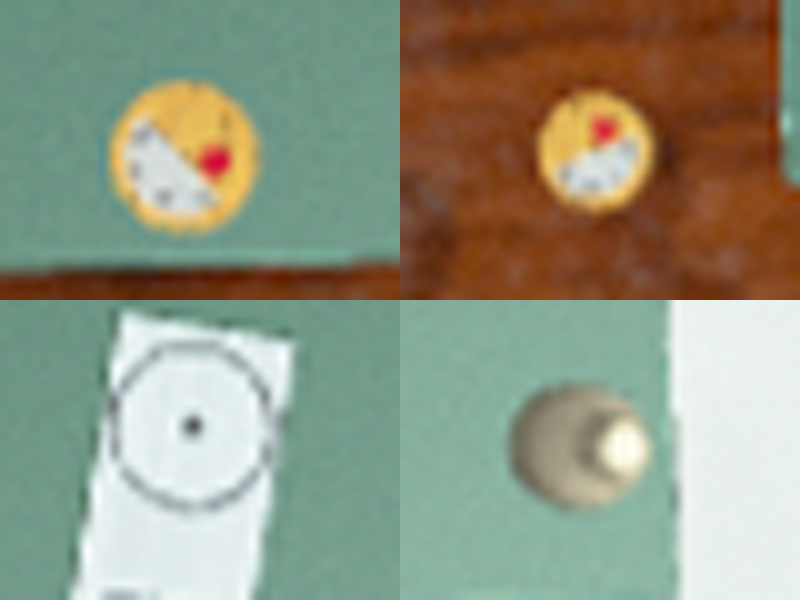

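Close crop: the pad disc at (268,267) spans about 44 mm as segmented, with blur, and has the half plate and red jewel. The wood one is only 29 mm, so the pad disc is the right movement. I'll grasp it, squeezing along x first to centre it.

```bash
python3 - <<'E'
from h import *
c=np.array([.410,.176])
bot.set_gripper(.75,20)
bot.move_pose([*c,.10],q(np.pi/2 if bot.solve_ik([*c,.1],q(np.pi/2)) is not None else -np.pi/2))
bot.move_linear([*c,.035],.12)
print(bot.move_linear([*c,.0],.03,until_force=4),bot.read_position(),bot.read_ft_force())
z=bot.read_position()[2]+.006
bot.move_linear([*c,z],.05)
bot.set_gripper(0,20)
print("w",bot.read_gripper_width(),bot.read_finger_force(),bot.read_position(),bot.read_ft_force(),z)
bot.set_gripper(.65); print(bot.read_clock(),bot.read_joint_positions())
E
```

```text
True [ 4.09784840e-01  1.75941495e-01 -5.05238681e-05] [-0.52897309  0.19899347  5.20616214]
w 0.462021608354472 19.613203704357147 [0.40984048 0.17598782 0.00604355] [-1.20145507 -0.8984286   5.04297131] 0.005949476131921901
6.7583 [ 2.39818992e-01  4.45171561e-01 -7.24644551e-01  4.03249205e-01
 -2.38342839e-05  1.81066618e+00]
```

```bash
python3 - <<'E'
from h import *
c=np.array([.410,.176])
bot.move_linear([*c,.035],.12)
bot.move_pose([*c,.035],q(0))
print(bot.read_ft_force())
bot.move_linear([*c,.006],.06)
bot.set_gripper(0,20)
print("w",bot.read_gripper_width(),bot.read_position(),bot.read_ft_force())
bot.set_gripper(.65)
bot.move_linear([*c,.10],.15)
# carrier grip: touch off, grasp, straighten
g=np.array([.430,-.0255]);y=np.deg2rad(-10.8)
bot.move_pose([*g,.10],q(y))
im=bot.camera("top");cv2.imwrite("pics/top1.png",im[:,:,::-1])
ng=lambda h:~((h[...,0]>60)&(h[...,0]<88)&(h[...,1]>50))
k=seg(im,(255,254,28,26),ng);print("move",np.round(hull_rect(np.array([w("top",u,v,.012)[:2] for u,v in k])*1000)[0],1))
print(bot.read_clock())
E
```

```text
[ 1.34967224 -0.68559027 -0.18357972]
w 0.4604426529168889 [0.41025973 0.1760795  0.00640044] [-0.5630494   0.06112393  2.60681646]
move [409.6 173.9]
18.0333
```

```bash
python3 - <<'E'
from h import *
g=np.array([.430,-.0235])
bot.move_linear([*g,.020],.12)
bot.set_gripper(0,40)
print("w",bot.read_gripper_width(),bot.read_ft_force())
bot.move_linear([.432,-.0236,.020],.03,rotation=q(0))
print(bot.read_ft_force())
bot.set_gripper(.65,20)
bot.move_linear([.432,-.0236,.09],.2)
# fetch the movement
c=np.array([.410,.176])
bot.move_pose([*c,.06],q(0))
im=bot.camera("top");cv2.imwrite("pics/top2.png",im[:,:,::-1])
ng=lambda h:~((h[...,0]>60)&(h[...,0]<88)&(h[...,1]>50))
for n,b,f,z in(("carrier",(322,218,40,52),ng,.012),("grip",(326,250,24,14),lambda h:h[...,2]<80,.05)):
    k=seg(im,b,f);r=hull_rect(np.array([w("top",u,v,z)[:2] for u,v in k])*1000);print(n,[np.round(x,1) for x in r])
cv2.imwrite("pics/c2.png",cv2.resize(im[190:280,310:370],None,fx=6,fy=6,interpolation=cv2.INTER_CUBIC)[:,:,::-1])
bot.move_linear([*c,.006],.12)
bot.set_gripper(0,30)
print("w",bot.read_gripper_width(),bot.read_position(),bot.read_finger_force(),bot.read_clock())
bot.move_linear([*c,.06],.12)
print("w",bot.read_gripper_width(),bot.read_finger_force(),bot.read_clock())
E
```

```text
w 0.29652693173534395 [-1.45063193  0.18474723  6.20331841]
[ 0.90640228 -0.38802498  6.10302623]
carrier [array([470.5, -26.8]), array([ 53.3, 103.8]), np.float64(88.5)]
grip [array([432.9, -24.5]), array([27.9, 13.6]), np.float64(88.5)]
w 0.44815564725526863 [0.41074365 0.17615239 0.00701793] 29.75268691778183 26.2
w 0.44730615639905186 30.15754759311676 26.8
```

View pics/c2.png

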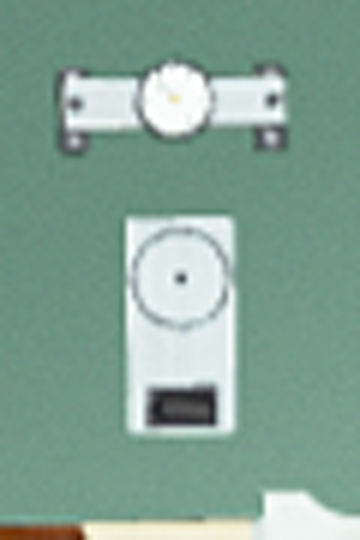

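The carrier is now straight in the lane, with its ring dot near (340,236), dial near (339,206.5) and grip near (340,257.5). Next I'll place the movement and check it.

```bash
python3 - <<'E'
from h import *
off=np.array([0,2])
print("dot",w("top",339.7,235.9,.012)[:2]*1000+off,"dial",w("top",338.6,206.3,.053)[:2]*1000+off)
n=w("top",339.7,235.9,.012)[:2]+[0,.002]
n=(n+[.492,-.0236])/2; print(n)
bot.move_pose([*n,.06],q(0))
bot.move_linear([*n,.0135],.1)
t=bot.move_linear([*n,.010],.02,until_force=3)
print(t,bot.read_position(),bot.read_ft_force())
bot.set_gripper(.6)
bot.move_linear([*n,.08],.15)
bot.move_pose([.432,-.0236,.095],q(0)) 
bot.move_pose([.36,-.15,.13],q(0))
im=bot.camera("top");s=bot.camera("scene")
cv2.imwrite("pics/c3.png",np.hstack([cv2.resize(im[190:280,310:370],(400,600),interpolation=cv2.INTER_CUBIC),cv2.resize(s[205:265,300:380],(400,600)[:1]+(600,),interpolation=cv2.INTER_CUBIC)])[:,:,::-1])
print(bot.read_clock())
E
```

```text
dot [492.83171508 -24.93752807] dial [572.0688162  -22.39398832]
[ 0.49241586 -0.02426876]
True [ 0.493231   -0.02441414  0.01085544] [-0.48965123 -0.13775275  5.6952999 ]
34.4667
```

View pics/c3.png

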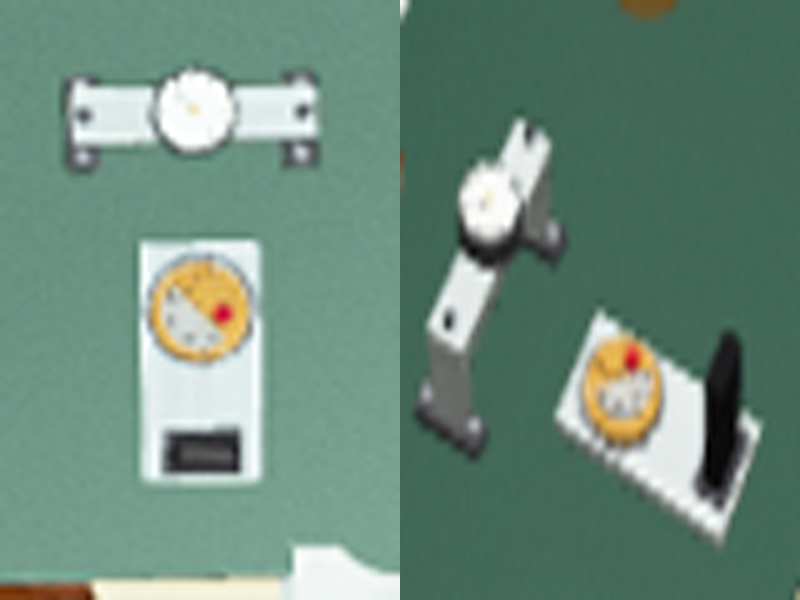

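The movement sits evenly inside the ring mark. Now I'll slide the carrier in.

```bash
python3 - <<'E'
from h import *
bot.move_pose([.4328,-.0240,.085],q(0))
bot.move_linear([.4328,-.0240,.020],.12)
bot.set_gripper(0,40)
print("w",bot.read_gripper_width(),bot.read_ft_force())
bot.move_linear([.4328,-.0235,.0205],.03)
bot.move_linear([.5120,-.0233,.0205],.045)
print(bot.read_position(),bot.read_ft_force())
bot.set_gripper(.6)
bot.move_linear([.512,-.0233,.10],.15)
# loupe: hover with wide opening, photo of station
l=np.array([.423,.2865])
bot.move_pose([*l,.10],q(0))
im=bot.camera("top");s=bot.camera("scene")
ng=lambda h:~((h[...,0]>60)&(h[...,0]<88)&(h[...,1]>50))
k=seg(im,(322,226,40,30),lambda h:h[...,2]<80);r=hull_rect(np.array([w("top",u,v,.05)[:2] for u,v in k])*1000);print("grip",[np.round(x,1) for x in r])
cv2.imwrite("pics/c4.png",np.hstack([cv2.resize(im[180:270,310:370],(400,600),interpolation=cv2.INTER_CUBIC),cv2.resize(s[205:265,290:370],(400,600),interpolation=cv2.INTER_CUBIC)])[:,:,::-1])
print(bot.read_clock())
E
```

```text
w 0.2988434202272299 [-0.97879459 -1.16811149  7.54030435]
[ 0.50770953 -0.02293864  0.02056152] [-10.80161522   0.68751542  15.98371309]
grip [array([505.5, -23.8]), array([28., 13.]), np.float64(88.5)]
44.1083
```

View pics/c4.png

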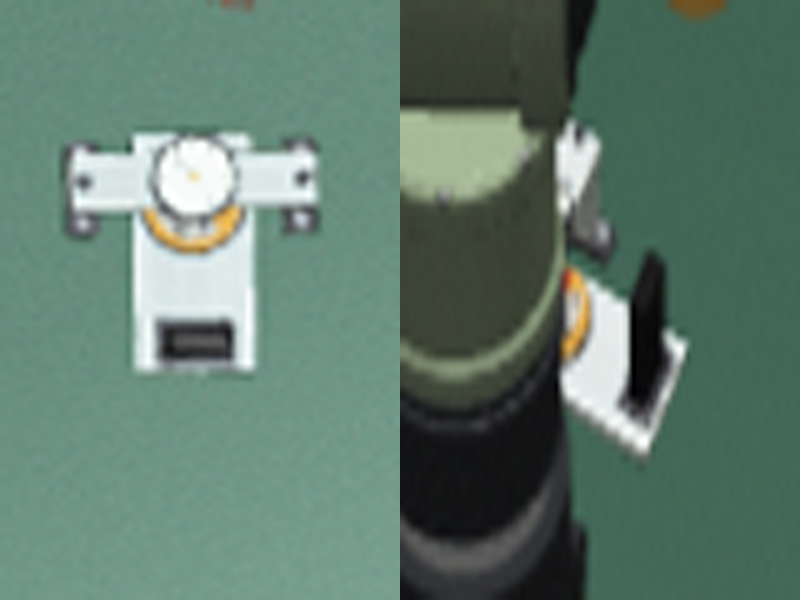

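The carrier is under the bridge with the movement still on it. The grip moved only about 73 mm, so the mark is roughly 6 mm short of the probe, within tolerance. I'll nudge it in later with shut fingers from behind. Loupe next.

```bash
python3 - <<'E'
from h import *
l=np.array([.423,.287])
bot.move_linear([*l,.0105],.12)
bot.set_gripper(0,20)
print("w",bot.read_gripper_width(),bot.read_finger_force(),bot.read_ft_force())
bot.move_linear([*l,.13],.15)
print("w",bot.read_gripper_width())
t=np.array([.568,-.2104])
bot.move_pose([*t,.10],q(0))
bot.move_linear([*t,.046],.12)
print(bot.move_linear([*t,.036],.025,until_force=3),bot.read_position())
bot.set_gripper(.6)
bot.move_linear([*t,.13],.15)
# nudge pose behind the grip
bot.set_gripper(0)
bot.move_pose([.455,-.0238,.09],q(0))
im=bot.camera("top");s=bot.camera("scene")
cv2.imwrite("pics/c5.png",np.hstack([cv2.resize(im[185:230,380:430],(400,360),interpolation=cv2.INTER_CUBIC),cv2.resize(s[175:220,325:375],(400,360),interpolation=cv2.INTER_CUBIC)])[:,:,::-1])
print(bot.read_clock())
E
```

```text
w 0.37157661311628193 19.994882515165955 [-1.39909697  0.09944443  5.6190711 ]
w 0.37308021172646494
True [ 0.5690376  -0.21093244  0.04032258]
54.2333
```

View pics/c5.png

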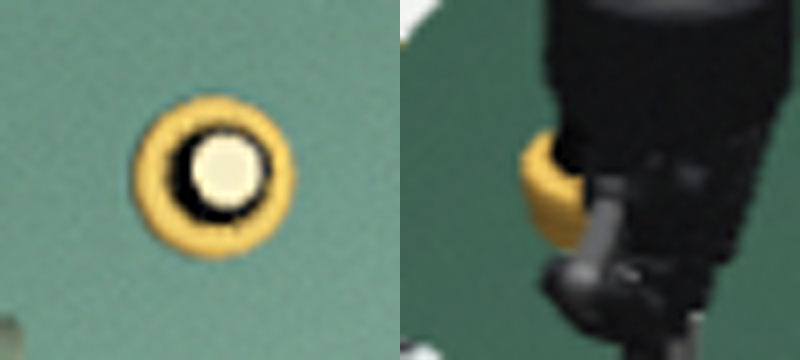

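The loupe stands upright in the middle of the lid. Now the nudge, then the blower.

```bash
python3 - <<'E'
from h import *
def grip():
    im=bot.camera("top")
    k=seg(im,(322,226,40,30),lambda h:h[...,2]<80);return hull_rect(np.array([w("top",u,v,.05)[:2] for u,v in k])*1000)
bot.move_linear([.465,-.0238,.018],.12)
bot.move_linear([.482,-.0238,.018],.08)
print(bot.move_linear([.4945,-.0238,.018],.025,until_force=12),bot.read_position(),bot.read_ft_force())
bot.move_linear([.470,-.0238,.020],.08)
bot.move_linear([.46,-.0238,.09],.15)
b=np.array([.4235,-.3895])
bot.set_gripper(.65,20)
bot.move_pose([*b,.11],q(0))
im=bot.camera("top");s=bot.camera("scene")
print([np.round(x,1) for x in grip()],bot.read_clock())
cv2.imwrite("pics/c6.png",np.hstack([cv2.resize(im[180:270,310:370],(400,600),interpolation=cv2.INTER_CUBIC),cv2.resize(s[205:265,290:370],(400,600),interpolation=cv2.INTER_CUBIC)])[:,:,::-1])
E
```

```text
False [ 0.49466435 -0.02377784  0.01794088] [-0.6493155  -0.36467682  0.73362435]
[array([509.6, -24.2]), array([27.3, 14.3]), np.float64(88.5)] 59.1833
```

View pics/c6.png

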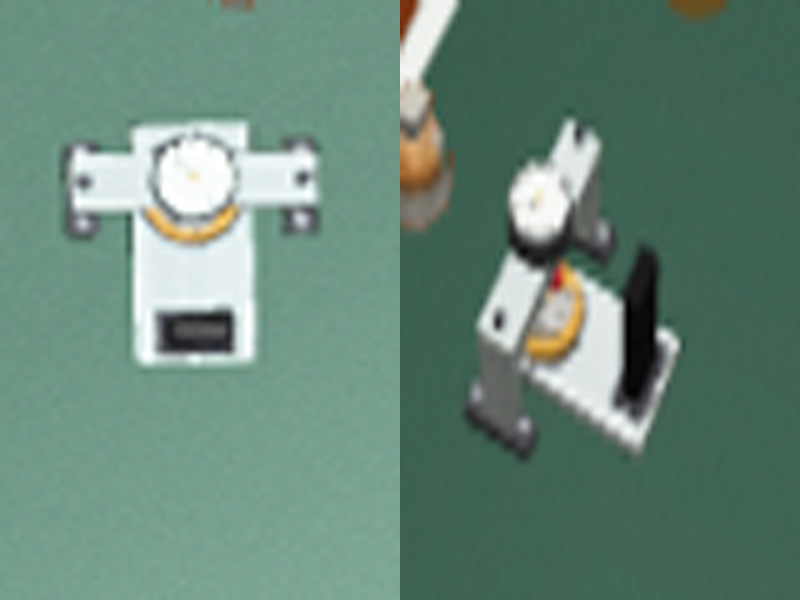

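Carrier flat in the lane and now about 2 mm short of the probe, with the movement still on its mark. Blower next.

```bash
python3 - <<'E'
from h import *
b=np.array([.4235,-.3895])
bot.move_linear([*b,.0115],.13)
bot.set_gripper(0,20)
print("w",bot.read_gripper_width(),bot.read_finger_force(),bot.read_ft_force())
bot.move_linear([*b,.14],.15)
print("w",bot.read_gripper_width(),bot.read_finger_force())
t=np.array([.574,.074])
bot.move_pose([*t,.13],q(0))
bot.move_linear([*t,.025],.12)
print(bot.move_linear([*t,.006],.025,until_force=2.5),bot.read_position())
bot.wait(.2);bot.set_gripper(.58);bot.wait(.2)
bot.move_linear([*t,.13],.12)
bot.move_pose([.38,-.2,.16],q(0))
im=bot.camera("top");s=bot.camera("scene")
cv2.imwrite("pics/c7.png",np.hstack([cv2.resize(im[180:270,250:420],(800,424),interpolation=cv2.INTER_CUBIC)])[:,:,::-1])
cv2.imwrite("pics/s7.png",cv2.resize(s[170:310,240:400],(685,600),interpolation=cv2.INTER_CUBIC)[:,:,::-1])
print(bot.read_clock())
E
```

```text
w 0.37905266462630677 19.920004542373135 [-0.01086393  0.79626168  5.54605388]
w 0.37582479890050124 19.84906761198772
True [0.57418656 0.07403846 0.01249225]
74.025
```

View pics/c7.png

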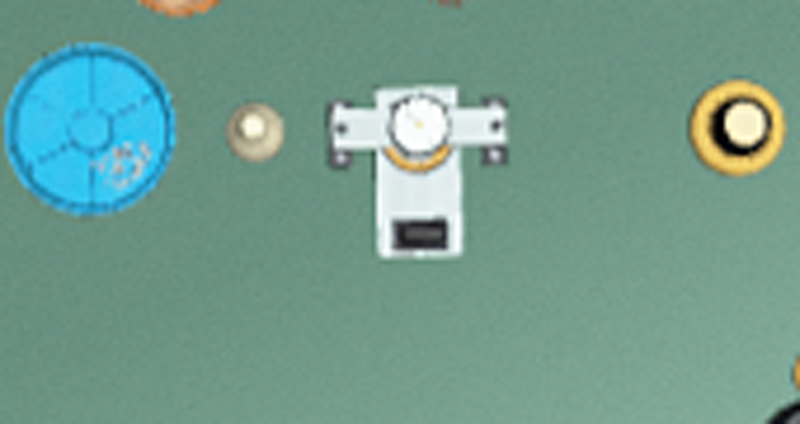

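View pics/s7.png

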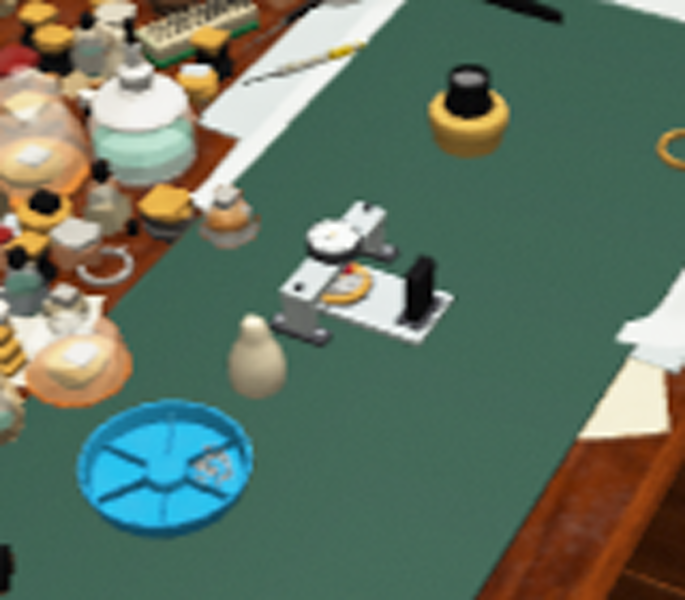

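The two pictures show everything in place: the blower upright midway (crop 255,130), the loupe upright on the tin, and the carrier with the movement under the dial. Handing in.

```bash
python3 -c "
from cell import bot
print(bot.close_job())"
```

```text
the job is handed in; nothing more can be done
None
```

The job is handed in; the hand-in gave no verdict. By the last pictures, the movement sits on its ring mark about 2 mm short of the probe, the loupe stands on the tin and the blower stands midway between gauge and dish, all released at about 74 s on the robot's clock.

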